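Uncover a staining jar and hold a slide rack ready above it for a timed dip

TASK

Get these slides ready for a timed dip: take the lid off the covered jar at the other end of the row from the full slide rack and lay it flat in the steel tray without dropping it. Then lift the full rack by its handle out of its jar, carry it upright along above the row, clear of the jars and the empty rack between, and stop over the uncovered jar with the rack squared up and centred over the open mouth, its underside about 1 cm above the rim and touching nothing. Finish there, holding it motionless in the gripper (do not lower it in or let go), and leave the jars, the empty rack and the other things on the bench where they are.

Things in the scene. Friction and masses are not known exactly. Their poses are not given: they have to be found in the camera images.
- holder: Stainless jar holder fixed to the bench, 112 (x) x 324 (y) mm plus small carrying loops, rails up to 40 mm high; four jars stand side by side in it in a row along its y, 78 mm apart, on its 3 mm base. Origin at the centre of its underside; its x points across the row, away from the robot
- source_jar: White open-topped plastic staining jar, 92 (x) x 62 (y) x 92 mm high, 3 mm wall and floor, mouth 86 x 56 mm inside (a rolled rim adds 2 mm all round outside). Origin at the centre of its underside, z up, x across the row. Stands at one end of the row (either end); the full slide rack stands in it
- lidded_jar: White open-topped plastic staining jar, 92 (x) x 62 (y) x 92 mm high, 3 mm wall and floor, mouth 86 x 56 mm inside (a rolled rim adds 2 mm all round outside). Origin at the centre of its underside, z up, x across the row. Stands at the other end of the row; starts with the lid on: this is the jar for the dip
- lidded_jar_mouth (a point): Centre of the mouth of the lidded jar, level with the top of its rim (92 mm above its origin)
- open_jar: White open-topped plastic staining jar, 92 (x) x 62 (y) x 92 mm high, 3 mm wall and floor, mouth 86 x 56 mm inside (a rolled rim adds 2 mm all round outside). Origin at the centre of its underside, z up, x across the row. One of the two middle places; empty. Leave alone
- rack_jar: White open-topped plastic staining jar, 92 (x) x 62 (y) x 92 mm high, 3 mm wall and floor, mouth 86 x 56 mm inside (a rolled rim adds 2 mm all round outside). Origin at the centre of its underside, z up, x across the row. The other middle place; the empty rack stands in it. Leave alone
- slide_rack: The full rack: grey plastic frame, 66 (x) x 36 (y) mm, with twelve upright glass slides, tops at 79 mm, and a steel carrying handle: two flat legs at y = +-16.5 mm up to a level grip bar (see slide_rack_grip). Origin: centre of the flat underside, z up. Starts on the floor of the source jar (3 mm above the jar's underside), about square with it and a few mm free all round. About 0.13 kg
- slide_rack_grip (a point): Middle of the full rack's grip bar, 126 mm above its underside. The bar is 10 mm thick (rack's x), 36 mm long (y), 18 mm high (117 to 135 mm); between the legs below it is open space down to 80 mm
- empty_rack: A second rack of the same make and size as the full one, but without slides, standing in a middle jar, its handle up to 141 mm above the bench. Origin at the centre of its underside. Leave alone
- lid: Loose white plastic lid: plate 96 (x) x 66 (y) x 4 mm, under it a 4 mm deep locating lip 80 x 50 mm, on top an upright grip rib 10 mm thick (x), 40 mm long (y), 26 mm high. Origin at the centre of the lip's underside, z up; plate 4 to 8 mm, rib 8 to 34 mm above it. Lifts straight off. 0.06 kg
- lid_grip (a point): Point on the lid's grip rib, 23 mm above the lid's origin
- tray: Shallow stainless tray fixed to the bench to the left or the right of the holder, 190 (x) x 150 (y) mm, 14 mm high, 3 mm wall and floor. Origin at the centre of its underside
- slide_box: Blue closed slide storage box, 175 x 140 x 33 mm, on the other side of the holder from the tray. Origin at the centre of its underside. Leave alone
- timer: White digital timer, 70 x 66 x 18 mm, lying beyond the holder. Origin at the centre of its underside. Leave alone
- reagent_bottle: Amber bottle, 72 mm diameter, 150 mm high, beyond the holder to the left. Origin at the centre of its underside. Leave alone
- forceps: Steel forceps, 130 mm long (x), 6 mm high, lying on the bench beyond the holder to the right. Origin at their middle. Leave alone
There are look-alikes about, which are no part of the job. Leave any green look-alike of the lid alone.

How it is judged:
By the outcome, as a careful person would: the job done as asked, in the order asked, and still so for the second after the job is handed in, while the arm keeps its last pose, push and grip.
It also fails if it takes over 64 s, if anything falls off the work surface, if the arm or the gripper's body presses on something with over 40 N, if the wrist force passes 120 N, or if a joint passes its speed limit or range.

ROBOT

A 6-joint arm with a two-finger parallel gripper is mounted at the origin on the work surface. World frame = base frame: x ahead of the robot, y to its left, z up, the work surface at z = 0. Lengths are in m, angles in degrees, forces in N, time in s.
With the tool pointing down it reaches from about 0.4 to 0.825 m from the base axis. Payload 7 kg.
Tool frame: the origin (TCP) lies on the centre line of the jaws, within the pads' length; the fingertips stand 22 mm ahead of it and the grasp point (between the pads) lies 3 mm ahead of it; z points along the fingers, y is the line along which they close (so a half turn about z gives the same grasp; the last joint's range is limited). The gripper opens to 88 mm and grips with 3 to 60 N. Pads are 19 mm wide; open, the fingers measure 130 mm over their backs; the gripper's body (78 mm by 193 mm) begins 47 mm behind the grasp point.
Start: joints at [-47.894, 20.546, 0.682, 0, -70.136, -16.507], TCP at [0.292, -0.609, 0.249] pointing down, gripper open.
Joint ranges: [-176.03, 176.03], [-82.01, 121.73], [-58.28, 71.71], [-173.87, 95.51], [-174.79, -0.11], [-173.66, 173.66]. Speed limits (degrees/s): [136.94, 136.94, 172.46, 180, 180, 180].

INTERFACE

Orientations are given as [roll, pitch, yaw] about the fixed x, y, z axes, in that order (R = Rz(yaw) Ry(pitch) Rx(roll)).
In Python, from plant import get_state, cams, r gives the robot as it stands.
- The arm moves only by the tool apply_moves, never from a script. Its argument "targets" is a list of rows, each an object with "dp": the shift along the world's x, y, z in m, a list of three; "yaw": the turn about the world's z in degrees. In form: [{"dp": [x, y, z], "yaw": yaw}, ...]. A call has 1 to 20 rows; each row is the pose to reach, as a shift and turn from the pose commanded when the call began; what a row does not reach only later rows make up. A row lasts 1/12 s, in which the tool goes at most 41.7 mm and 7.16 degrees, less where a joint would pass 70% of its speed; a pose out of reach is approached as far as the arm can. A call with a gripper value outside its range is refused whole. "grip" is the gripper command: -1 is fully open, 1 is shut, values between are in proportion, set as the call begins (left out, the last holds). The fingers move at their own pace and stop on an object; "squeeze" is the grip in N (left out, the last holds). Time passes only in rows, so rows that repeat a pose let the fingers close. It gives the time, the measured TCP pose, the force, the opening and the grip force at its end, in the units of the state.
- get_state(): the state, without advancing time (a new reading comes with each control period).
- cams.capture(name): name is "side" or "top" or "wrist"; returns a dict with "image" (400x640x3 uint8, red, green, blue), "range_z" (400x640 float32, m along the optical axis (not along the pixel's ray), 0 where there is no reading), "fx", "fy", "cx", "cy" (pixels), "R" (3x3) and "t" (3): a world point X has camera coordinates R X + t; the wrist camera has in their place "T_tool_cam" (4x4, takes a point from camera to tool coordinates, whose origin is the TCP and whose axes are the flange's). Camera axes: x right, y down, z forward; pixel columns grow to the right and rows downward; lengths in m; the calibration is good to about 2 mm. The wrist camera is an equidistant fisheye: a pixel r from the principal point sees the ray r / f radians off the axis. A picture is of the moment at which its call begins: read the wrist's pose just before it.
- r.close_job(): hands the job in; it is judged then, once.
The state is a dict: "time_s": time; "joints": joint angles; "qd": joint speeds; "joint_torque": joint torques, N m; "tcp_pos": TCP position; "eef_rot": TCP orientation; "contact_force": force on the tool from outside, world axes, zero at the start; "moment": the same for the moment, N m; "gripper_width": finger opening in m; "gripper_force": force on a finger pad.
Only numpy, scipy, OpenCV 4.12 (cv2) and the standard library are available. Lean on these libraries where they do the work, as an engineer would, in place of code of your own. Each camera call takes 0.05 s, during which the arm holds its last target. There are 200 camera calls.

## Working session

There is one attempt and no reset: what is moved stays moved. The work goes in short steps, Python scripts to look and compute and a tool call to move; the robot and the scene stay as the last step left them, time stands still between calls to the robot, and variables do not carry over. Pictures are saved under pics/ and viewed, at most 10 in all, crops included, and the job is handed in when it is done.

Besides the shell and the picture viewer there is one more tool, called after "Request:" in YAML: its name, and indented under it one key for each argument. apply_moves: Moves the arm, as the interface text tells. Its arguments: {"type":"object","properties":{"targets":{"type":"array","items":{"type":"object","properties":{"dp":{"type":"array","items":{"type":"number"}},"yaw":{"type":"number"}}}},"grip":{"type":"number"},"squeeze":{"type":"number"}},"required":["targets"]}

```bash
mkdir -p pics; cat > h.py <<'E'
import numpy as np, cv2
from plant import get_state, cams, r
def cap(n):
    c=cams.capture(n); np.savez('%s.npz'%n,**c); return c
def cloud(c):
    z=c['range_z']; v,u=np.mgrid[:400,:640]
    P=np.stack([(u-c['cx'])/c['fx']*z,(v-c['cy'])/c['fy']*z,z],-1)
    W=(P-c['t'])@c['R']; W[z<=0]=np.nan
    return W
E
python3 - <<'E'
from h import *
for n in('top','side'):
    c=cap(n); cv2.imwrite(f'pics/{n}0.png',c['image'][:,:,::-1])
    print(n,c['fx'],-c['R'].T@c['t'])
s=get_state();print(s)
E
```

```text
top 441.09602467876067 [4.11076627e-01 8.07659891e-05 1.06345675e+00]
side 454.41297446549675 [0.48789521 0.79587803 0.94527055]
{'time_s': 0.1, 'joints': array([-4.78930396e+01,  2.05888495e+01,  6.38793124e-01, -1.52248261e-02,
       -7.01365187e+01, -1.65063191e+01]), 'qd': array([-0.00190176, -0.02964127,  0.12423525, -0.03473656,  0.0506376 ,
        0.04229762]), 'joint_torque': array([-1.03068956e-03, -5.84162271e+01,  2.93751866e+01,  7.01559573e+00,
        1.01776875e-02, -6.05067135e-05]), 'tcp_pos': array([ 0.29144919, -0.60838977,  0.24770537]), 'eef_rot': array([ 1.79912926e+02, -1.08765566e-02, -1.54404534e+02]), 'contact_force': array([ 0.1637723 , -0.08456543, -0.45556305]), 'moment': array([-0.01783987, -0.02254179,  0.01908339]), 'gripper_force': 0.0, 'gripper_width': 0.08768326132892278}
```

View pics/top0.png

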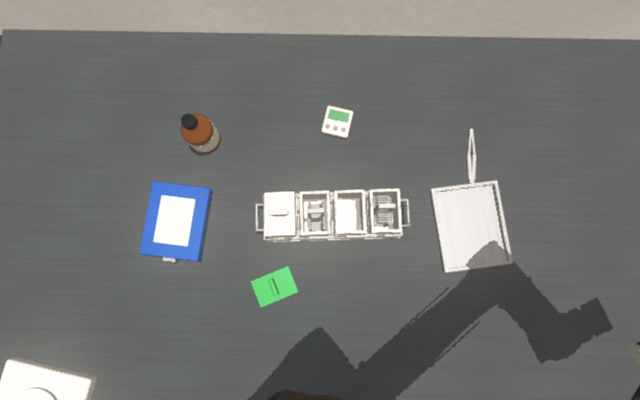

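View pics/side0.png

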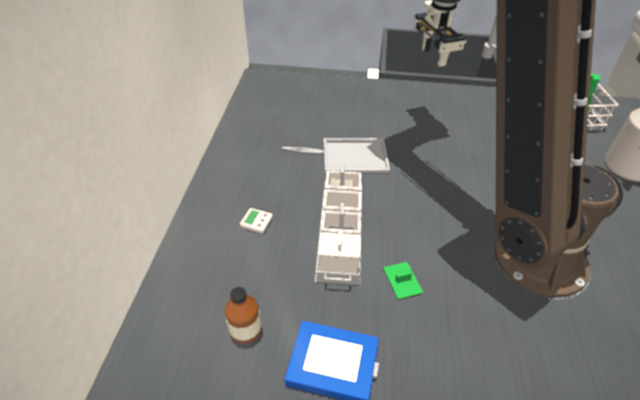

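The top view shows the lidded jar at the left end (col 280, row 213), the empty rack at col 316, the open jar at 349 and the full rack at 385. The tray is on the right (col 470, row 227), and the green decoy is at (274, 287). The side view agrees.

```bash
python3 - <<'E'
from h import *
c=dict(np.load('top.npz')); W=cloud(c); im=c['image']
def box(n,u0,u1,v0,v1,z0,z1):
    P=W[v0:v1,u0:u1].reshape(-1,3); P=P[(P[:,2]>z0)&(P[:,2]<z1)]
    if len(P)<5: print(n,'few',len(P)); return
    r=cv2.minAreaRect((P[:,:2]*1000).astype(np.float32))
    print(n,len(P),'mean',P.mean(0).round(4),'rect',np.round(r[0],1),np.round(r[1],1),round(r[2],1),'lo',P.min(0).round(3),'hi',P.max(0).round(3))
box('plate',262,299,188,242,.09,.108)
box('rib',262,299,188,242,.112,.14)
box('rims',258,410,180,245,.085,.105)
box('emptygrip',300,332,188,242,.12,.16)
box('fullgrip',368,404,188,242,.12,.16)
box('tray rim',425,520,170,285,.009,.03)
box('tray',425,520,185,285,.001,.03)
box('holderlow',250,415,180,250,.02,.06)
box('green',240,305,260,310,.002,.06)
for v in (195,200,205,210,215,220,225,230): print(v,W[v,378:394,2].round(3))
E
```

```text
plate 1201 mean [0.5199 0.1016 0.1   ] rect [520.6 101.9] [96.  64.3] 2.1 lo [0.472 0.068 0.09 ] hi [0.569 0.135 0.108]
rib 94 mean [0.5202 0.1022 0.1255] rect [520.2 102.4] [ 9.1 38.9] 1.5 lo [0.515 0.083 0.118] hi [0.525 0.122 0.13 ]
rims 2304 mean [0.5246 0.0238 0.0975] rect [527.  -14.8] [ 96.8 299.3] 2.9 lo [ 0.472 -0.166  0.085] hi [0.581 0.135 0.105]
emptygrip 95 mean [0.5232 0.0227 0.1403] rect [523.8  23.2] [10.3 34.8] 4.1 lo [0.518 0.006 0.124] hi [0.529 0.04  0.147]
fullgrip 105 mean [ 0.5366 -0.1274  0.1397] rect [ 537.3 -127.8] [10.4 36.4] 2.7 lo [ 0.532 -0.146  0.121] hi [ 0.543 -0.11   0.146]
tray rim 1117 mean [ 0.5101 -0.35    0.0149] rect [ 525.4 -343.7] [230.7 161.9] 8.5 lo [ 0.402 -0.439  0.009] hi [ 0.643 -0.252  0.021]
tray 7232 mean [ 0.4968 -0.349   0.0054] rect [ 491.4 -353.5] [241.8 232.2] 0.1 lo [ 0.37  -0.47   0.001] hi [ 0.612 -0.237  0.021]
holderlow 1540 mean [ 0.521  -0.033   0.0422] rect [526.9 -15. ] [106.6 356.2] 3.0 lo [ 0.466 -0.194  0.02 ] hi [0.584 0.164 0.06 ]
green 1783 mean [0.359  0.1203 0.0082] rect [362.1 124.6] [114.1 153.3] 1.2 lo [0.304
[... 157 characters left out ...]
0.067 0.069 0.066 0.069 0.068 0.068 0.065 0.061 0.053 0.009
 0.006 0.006 0.015 0.037]
205 [0.135 0.142 0.142 0.142 0.14  0.141 0.143 0.14  0.139 0.144 0.142 0.141
 0.14  0.144 0.142 0.142]
210 [0.086 0.086 0.081 0.085   nan 0.082 0.082 0.084 0.08  0.084 0.083 0.07
 0.083 0.098 0.095 0.026]
215 [0.074 0.075 0.074 0.073 0.071 0.073 0.074 0.07  0.071 0.071 0.068 0.06
 0.01  0.011 0.01  0.024]
220 [0.059 0.059 0.059 0.058 0.059 0.06  0.061 0.055 0.054 0.054 0.009 0.053
 0.005 0.009 0.01  0.018]
225 [0.01  0.011 0.011 0.01  0.011 0.008 0.009 0.009 0.02  0.037 0.037 0.01
 0.008 0.008 0.008 0.014]
230 [0.098 0.096 0.098 0.093 0.093 0.096 0.098 0.093 0.094 0.096 0.096 0.099
 0.096 0.097 0.096 0.094]
```

Request:
apply_moves:
  targets:
    - {"dp": [0.005,0.015,0],"yaw": 2}
    - {"dp": [0.015,0.045,0],"yaw": 5}
    - {"dp": [0.22,0.685,0],"yaw": 67.3}
    - {"dp": [0.22,0.685,0],"yaw": 67.3}
    - {"dp": [0.22,0.685,0],"yaw": 67.3}
    - {"dp": [0.22,0.685,0],"yaw": 67.3}
    - {"dp": [0.22,0.685,0],"yaw": 67.3}
    - {"dp": [0.22,0.685,0],"yaw": 67.3}
    - {"dp": [0.22,0.685,0],"yaw": 67.3}
    - {"dp": [0.22,0.685,0],"yaw": 67.3}
    - {"dp": [0.22,0.685,0],"yaw": 67.3}
    - {"dp": [0.22,0.685,0],"yaw": 67.3}
    - {"dp": [0.22,0.685,0],"yaw": 67.3}
    - {"dp": [0.22,0.685,0],"yaw": 67.3}
    - {"dp": [0.22,0.685,0],"yaw": 67.3}
    - {"dp": [0.22,0.685,0],"yaw": 67.3}
    - {"dp": [0.22,0.685,0],"yaw": 67.3}
    - {"dp": [0.22,0.685,0],"yaw": 67.3}
    - {"dp": [0.22,0.685,0],"yaw": 67.3}
    - {"dp": [0.2285,0.7105,0],"yaw": 67.3}
  grip: -1

```text
time_s: 1.77
tcp_pos: [0.5193, 0.1023, 0.2481]
eef_rot: [179.9, -0.0, -87.0]
contact_force: [-1.2, -0.6, -0.1]
gripper_width: 0.0879
gripper_force: 0.0
```

Request:
apply_moves:
  targets:
    - {"dp": [0,0,0],"yaw": 0}
    - {"dp": [0,0,0],"yaw": 0}
    - {"dp": [0,0,0],"yaw": 0}

```text
time_s: 2.02
tcp_pos: [0.5197, 0.1016, 0.2481]
eef_rot: [179.9, -0.0, -87.1]
contact_force: [0.4, -0.7, 0.2]
gripper_width: 0.0874
gripper_force: 0.0
```

```bash
cat >> h.py <<'E'
from scipy.spatial.transform import Rotation as Ro
def wcloud(c,s):
    z=c['range_z'].astype(float); v,u=np.mgrid[:400,:640]
    a=(u-c['cx'])/c['fx']; b=(v-c['cy'])/c['fy']; th=np.hypot(a,b)+1e-9
    t=np.where(th<1.4,np.tan(np.minimum(th,1.4)),np.nan)/th
    P=np.stack([a*t*z,b*t*z,z],-1); T=c['T_tool_cam']
    P=P@T[:3,:3].T+T[:3,3]
    W=P@Ro.from_euler('xyz',s['eef_rot'],degrees=True).as_matrix().T+s['tcp_pos']
    W[z<=0]=np.nan; return W
def reg(W,n,x0,x1,y0,y1,z0,z1):
    P=W.reshape(-1,3); P=P[(P>[x0,y0,z0]).all(1)&(P<[x1,y1,z1]).all(1)]
    if len(P)<8: print(n,'few',len(P)); return
    r=cv2.minAreaRect((P[:,:2]*1000).astype(np.float32))
    print(n,len(P),'med',np.median(P,0).round(4),'rect',np.round(r[0],1),np.round(r[1],1),round(r[2],1),'zhi',np.percentile(P[:,2],[5,95]).round(4))
E
python3 - <<'E'
from h import *
s=get_state(); print(s['time_s'],s['tcp_pos'],s['eef_rot'],s['joints'])
c=cap('wrist'); print(c['T_tool_cam'].round(3),c['fx'],c['cx'],c['cy'])
cv2.imwrite('pics/w1.png',c['image'][:,:,::-1])
W=wcloud(c,s)
reg(W,'plate',.45,.6,.06,.15,.09,.106)
reg(W,'rib',.49,.55,.07,.14,.112,.135)
reg(W,'emptygrip',.49,.56,-.01,.05,.125,.16)
reg(W,'rims',.45,.6,-.2,.15,.088,.106)
reg(W,'full',.49,.58,-.16,-.08,.125,.16)
t=cap('top'); W=cloud(t)
P=W[186:290,425:520]; P=P.reshape(-1,3);
reg(P,'trayrim',.38,.62,-.45,-.25,.011,.03)
reg(P,'tray2',.38,.62,-.46,-.24,.008,.03)
E
```

```text
2.0167 [0.51973308 0.10158357 0.24814875] [ 1.79944673e+02 -1.94639349e-02 -8.70817135e+01] [ 3.22861774e+01  6.87120894e+00 -1.75749755e+01 -1.11669948e-02
 -6.56115781e+01 -2.93632841e+01]
[[-0.    -0.953 -0.302  0.082]
 [ 1.    -0.    -0.     0.   ]
 [-0.    -0.302  0.953 -0.136]
 [ 0.     0.     0.     1.   ]] 309.70691628693146 322.01952022668365 196.4401586579203
plate 6043 med [0.5211 0.1007 0.0989] rect [521.6  97.6] [96.4 79.3] 3.2 zhi [0.0976 0.1   ]
rib 491 med [0.5213 0.1014 0.1247] rect [521.3 102.9] [ 9.  39.4] 2.9 zhi [0.1231 0.1259]
emptygrip 570 med [0.5246 0.024  0.1406] rect [524.3  23.6] [10.6 34.3] 5.0 zhi [0.1393 0.1419]
rims 9418 med [0.5237 0.0824 0.0983] rect [525.1  28.2] [ 96.9 218.4] 2.9 zhi [0.0928 0.0999]
full few 0
trayrim 938 med [ 0.4929 -0.3405  0.0153] rect [ 510.  -346.1] [200.2 162.9] 8.3 zhi [0.012  0.0185]
tray2 1104 med [ 0.4953 -0.3476  0.0149] rect [ 511.1 -351.4] [200.1 174.3] 8.5 zhi [0.0086 0.0184]
```

View pics/w1.png

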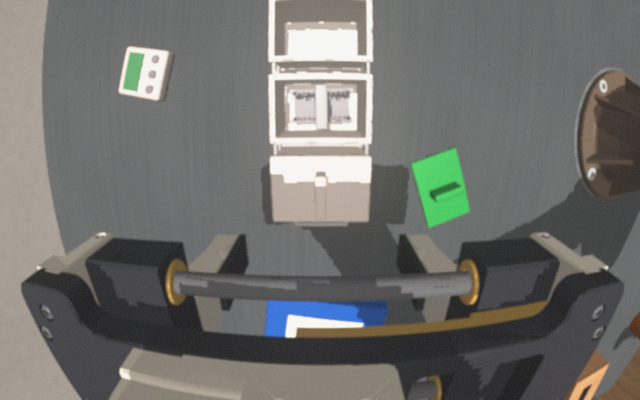

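The wrist view shows the white lid centred between the fingers (320, 190) with its rib square to the jaws. I'll descend and grip it.

Request:
apply_moves:
  targets:
    - {"dp": [0.0015,0.001,-0.01],"yaw": 0}
    - {"dp": [0.0015,0.001,-0.03],"yaw": 0}
    - {"dp": [0.0015,0.001,-0.055],"yaw": 0}
    - {"dp": [0.0015,0.001,-0.08],"yaw": 0}
    - {"dp": [0.0015,0.001,-0.1],"yaw": 0}
    - {"dp": [0.0015,0.001,-0.112],"yaw": 0}
    - {"dp": [0.0015,0.001,-0.12],"yaw": 0}
    - {"dp": [0.0015,0.001,-0.123],"yaw": 0}
    - {"dp": [0.0015,0.001,-0.123],"yaw": 0}
    - {"dp": [0.0015,0.001,-0.123],"yaw": 0}

```text
time_s: 2.95
tcp_pos: [0.522, 0.1028, 0.1261]
eef_rot: [-180.0, 0.0, -87.1]
contact_force: [-0.7, 0.2, -0.1]
gripper_width: 0.0877
gripper_force: 0.0
```

Request:
apply_moves:
  targets:
    - {"dp": [0,0,0],"yaw": 0}
    - {"dp": [0,0,0],"yaw": 0}
    - {"dp": [0,0,0],"yaw": 0}
    - {"dp": [0,0,0],"yaw": 0}
    - {"dp": [0,0,0],"yaw": 0}
    - {"dp": [0,0,0],"yaw": 0}
    - {"dp": [0,0,0],"yaw": 0}
    - {"dp": [0,0,0],"yaw": 0}
    - {"dp": [0,0,0],"yaw": 0}
    - {"dp": [0,0,0],"yaw": 0}
    - {"dp": [0,0,0],"yaw": 0}
    - {"dp": [0,0,0],"yaw": 0}
  grip: 1
  squeeze: 25

```text
time_s: 3.95
tcp_pos: [0.5216, 0.1028, 0.1255]
eef_rot: [180.0, -0.0, -87.1]
contact_force: [0.4, -0.8, -0.9]
gripper_width: 0.0132
gripper_force: 0.0
```

Still closing; a few more rows, then lift.

Request:
apply_moves:
  targets:
    - {"dp": [0,0,0],"yaw": 0}
    - {"dp": [0,0,0],"yaw": 0}
    - {"dp": [0,0,0],"yaw": 0}
    - {"dp": [0,0,0],"yaw": 0}
    - {"dp": [0,0,0],"yaw": 0}

```text
time_s: 4.37
tcp_pos: [0.5216, 0.1028, 0.1256]
eef_rot: [180.0, 0.0, -87.1]
contact_force: [-0.8, -0.2, -0.0]
gripper_width: 0.0095
gripper_force: 25.0
```

Request:
apply_moves:
  targets:
    - {"dp": [0,0,0.003],"yaw": 0}
    - {"dp": [0,0,0.008],"yaw": 0}
    - {"dp": [0,0,0.015],"yaw": 0}
    - {"dp": [0,0,0.025],"yaw": 0}
    - {"dp": [0,0,0.04],"yaw": 0}
    - {"dp": [0,0,0.055],"yaw": 0}
    - {"dp": [0,0,0.07],"yaw": 0}
    - {"dp": [0,0,0.085],"yaw": 0}
    - {"dp": [0,0,0.1],"yaw": 0}
    - {"dp": [0,0,0.11],"yaw": 0}
    - {"dp": [0,0,0.117],"yaw": 0}
    - {"dp": [0,0,0.12],"yaw": 0}
    - {"dp": [0,0,0.12],"yaw": 0}

```text
time_s: 5.45
tcp_pos: [0.5217, 0.1029, 0.2461]
eef_rot: [-180.0, 0.0, -87.1]
contact_force: [-0.6, -0.2, -0.8]
gripper_width: 0.0097
gripper_force: 25.0
```

```bash
python3 - <<'E'
from h import *
s=get_state(); print(s['time_s'],s['tcp_pos'],s['eef_rot'],s['gripper_width'],s['gripper_force'])
c=cap('wrist'); W=wcloud(c,s)
cv2.imwrite('pics/w2.png',c['image'][:,:,::-1])
reg(W,'lid',.45,.6,.06,.15,.2,.235)
reg(W,'jarrim',.45,.6,.05,.15,.085,.106)
E
```

```text
5.45 [0.52173615 0.10287042 0.24614606] [-1.79952294e+02  2.95066038e-02 -8.70994082e+01] 0.009726384503521649 24.999922513961792
lid 7972 med [0.5227 0.0839 0.2195] rect [522.5  86.4] [96.1 32.4] 3.0 zhi [0.2184 0.2282]
jarrim 1632 med [0.5243 0.0716 0.0945] rect [522.3  79.4] [95.9 62.4] 2.3 zhi [0.0923 0.0958]
```

View pics/w2.png

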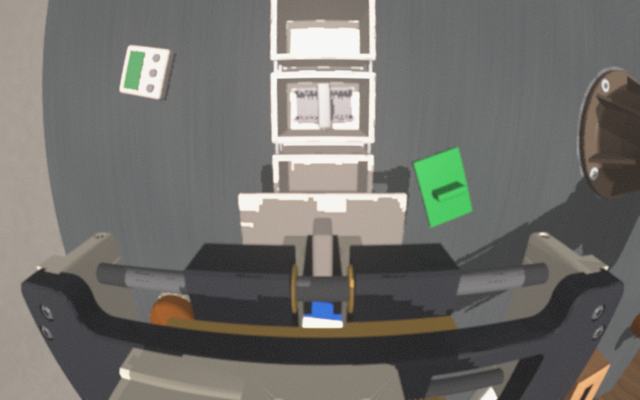

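The lid hangs level, with its white plate at about (323, 215), and the jar mouth below is open. Next is the carry to the tray.

Request:
apply_moves:
  targets:
    - {"dp": [0,-0.003,0],"yaw": 0}
    - {"dp": [0,-0.01,0],"yaw": 0}
    - {"dp": [0,-0.022,0],"yaw": 0}
    - {"dp": [-0.001,-0.04,0],"yaw": 0.5}
    - {"dp": [-0.002,-0.064,0],"yaw": 1}
    - {"dp": [-0.003,-0.094,0],"yaw": 1.5}
    - {"dp": [-0.004,-0.126,0],"yaw": 2}
    - {"dp": [-0.005,-0.16,0],"yaw": 2.5}
    - {"dp": [-0.006,-0.195,0],"yaw": 3}
    - {"dp": [-0.007,-0.23,0],"yaw": 3.5}
    - {"dp": [-0.008,-0.265,0],"yaw": 4}
    - {"dp": [-0.009,-0.3,0],"yaw": 4.5}
    - {"dp": [-0.01,-0.333,0],"yaw": 5}
    - {"dp": [-0.011,-0.364,0],"yaw": 5.5}
    - {"dp": [-0.012,-0.392,0],"yaw": 5.5}
    - {"dp": [-0.013,-0.415,0],"yaw": 5.5}
    - {"dp": [-0.013,-0.432,0],"yaw": 5.5}
    - {"dp": [-0.013,-0.443,0],"yaw": 5.5}
    - {"dp": [-0.013,-0.449,0],"yaw": 5.5}
    - {"dp": [-0.013,-0.45,0],"yaw": 5.5}

```text
time_s: 7.17
tcp_pos: [0.508, -0.3482, 0.245]
eef_rot: [180.0, 0.0, -81.7]
contact_force: [1.0, 0.1, -0.5]
gripper_width: 0.0096
gripper_force: 25.0
```

Request:
apply_moves:
  targets:
    - {"dp": [0,0,0],"yaw": 0}
    - {"dp": [0,0,-0.005],"yaw": 0}
    - {"dp": [0,0,-0.015],"yaw": 0}
    - {"dp": [0,0,-0.03],"yaw": 0}
    - {"dp": [0,0,-0.05],"yaw": 0}
    - {"dp": [0,0,-0.07],"yaw": 0}
    - {"dp": [0,0,-0.09],"yaw": 0}
    - {"dp": [0,0,-0.11],"yaw": 0}
    - {"dp": [0,0,-0.128],"yaw": 0}
    - {"dp": [0,0,-0.14],"yaw": 0}
    - {"dp": [0,0,-0.147],"yaw": 0}
    - {"dp": [0,0,-0.15],"yaw": 0}
    - {"dp": [0,0,-0.15],"yaw": 0}

```text
time_s: 8.25
tcp_pos: [0.5085, -0.3467, 0.0949]
eef_rot: [179.9, 0.0, -81.6]
contact_force: [-0.3, -0.6, 0.1]
gripper_width: 0.0102
gripper_force: 25.0
```

```bash
python3 - <<'E'
from h import *
s=get_state(); print(s['time_s'],s['tcp_pos'],s['eef_rot'],s['gripper_width'],s['gripper_force'])
c=cap('wrist'); W=wcloud(c,s)
cv2.imwrite('pics/w3.png',c['image'][:,:,::-1])
reg(W,'lid',.43,.6,-.42,-.28,.06,.075)
reg(W,'floor',.4,.63,-.44,-.25,-.01,.009)
reg(W,'rim',.4,.63,-.45,-.25,.0105,.02)
E
```

```text
8.25 [ 0.50846978 -0.34666706  0.09486795] [ 1.79941726e+02  2.81236377e-02 -8.15569316e+01] 0.010184669842191945 24.999958276748657
lid 7536 med [ 0.512  -0.3658  0.0682] rect [ 510.7 -363. ] [96.4 32.5] 8.4 zhi [0.0671 0.0692]
floor 29681 med [ 0.5309 -0.3905  0.0026] rect [ 515. -345.] [190. 230.] 90.0 zhi [-0.0007  0.0041]
rim 5763 med [ 0.5226 -0.4099  0.0142] rect [ 514.4 -370.7] [202.  109.3] 9.1 zhi [0.0126 0.0154]
```

View pics/w3.png

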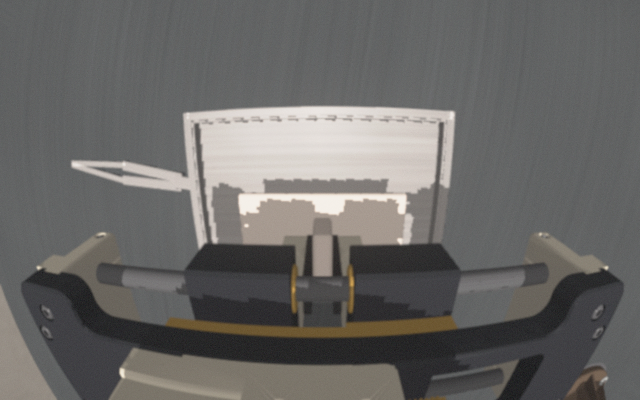

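The lid is centred over the tray, clear of the walls (tray corners at 188,115 and 450,115). Lowering it now.

Request:
apply_moves:
  targets:
    - {"dp": [0,0,-0.005],"yaw": 0}
    - {"dp": [0,0,-0.015],"yaw": 0}
    - {"dp": [0,0,-0.028],"yaw": 0}
    - {"dp": [0,0,-0.04],"yaw": 0}
    - {"dp": [0,0,-0.048],"yaw": 0}
    - {"dp": [0,0,-0.052],"yaw": 0}
    - {"dp": [0,0,-0.054],"yaw": 0}
    - {"dp": [0,0,-0.055],"yaw": 0}
    - {"dp": [0,0,-0.056],"yaw": 0}
    - {"dp": [0,0,-0.0565],"yaw": 0}
    - {"dp": [0,0,-0.057],"yaw": 0}
    - {"dp": [0,0,-0.057],"yaw": 0}

```text
time_s: 9.3
tcp_pos: [0.5088, -0.3473, 0.0389]
eef_rot: [-180.0, -0.0, -81.6]
contact_force: [0.4, -0.6, -0.9]
gripper_width: 0.01
gripper_force: 25.0
```

Request:
apply_moves:
  targets:
    - {"dp": [0,0,-0.0005],"yaw": 0}
    - {"dp": [0,0,-0.001],"yaw": 0}
    - {"dp": [0,0,-0.0015],"yaw": 0}
    - {"dp": [0,0,-0.0015],"yaw": 0}

```text
time_s: 9.63
tcp_pos: [0.5088, -0.3473, 0.0376]
eef_rot: [-180.0, -0.0, -81.6]
contact_force: [-1.4, 1.3, 3.4]
gripper_width: 0.0098
gripper_force: 25.0
```

Contact made. Releasing.

Request:
apply_moves:
  targets:
    - {"dp": [0,0,0],"yaw": 0}
    - {"dp": [0,0,0],"yaw": 0}
    - {"dp": [0,0,0],"yaw": 0}
    - {"dp": [0,0,0],"yaw": 0}
    - {"dp": [0,0,0],"yaw": 0}
    - {"dp": [0,0,0],"yaw": 0}
    - {"dp": [0,0,0],"yaw": 0}
    - {"dp": [0,0,0],"yaw": 0}
  grip: -0.2

```text
time_s: 10.3
tcp_pos: [0.5086, -0.3472, 0.037]
eef_rot: [180.0, 0.0, -81.6]
contact_force: [0.6, 0.0, 0.1]
gripper_width: 0.0517
gripper_force: 0.0
```

Request:
apply_moves:
  targets:
    - {"dp": [0,0,0.004],"yaw": 0}
    - {"dp": [0,0,0.012],"yaw": 0}
    - {"dp": [0,0,0.03],"yaw": 0}
    - {"dp": [0,0,0.06],"yaw": 0}
    - {"dp": [0,0,0.1],"yaw": 0}
    - {"dp": [0,0,0.14],"yaw": 0}
    - {"dp": [0,0,0.18],"yaw": 0}
    - {"dp": [0.005,0.01,0.2],"yaw": -1}
    - {"dp": [0.008,0.03,0.207],"yaw": -2}
    - {"dp": [0.012,0.06,0.21],"yaw": -3}
    - {"dp": [0.016,0.09,0.21],"yaw": -4}
    - {"dp": [0.02,0.12,0.21],"yaw": -5}
    - {"dp": [0.024,0.15,0.21],"yaw": -5.5}
    - {"dp": [0.026,0.18,0.21],"yaw": -5.5}
    - {"dp": [0.028,0.205,0.21],"yaw": -5.5}
    - {"dp": [0.0285,0.2195,0.21],"yaw": -5.5}
    - {"dp": [0.0285,0.2195,0.21],"yaw": -5.5}
    - {"dp": [0.0285,0.2195,0.21],"yaw": -5.5}

```text
time_s: 11.8
tcp_pos: [0.5372, -0.1271, 0.248]
eef_rot: [-179.9, -0.0, -87.0]
contact_force: [-0.3, -0.4, 0.0]
gripper_width: 0.0529
gripper_force: 0.0
```

```bash
python3 - <<'E'
from h import *
s=get_state(); print(s['time_s'],s['tcp_pos'],s['eef_rot'],s['gripper_width'],s['gripper_force'])
c=cap('wrist'); W=wcloud(c,s)
cv2.imwrite('pics/w4.png',c['image'][:,:,::-1])
reg(W,'fullgrip',.49,.58,-.16,-.08,.13,.15)
reg(W,'lidplate',.43,.6,-.42,-.28,.008,.014)
reg(W,'lidrib',.43,.6,-.42,-.28,.03,.045)
reg(W,'srcrim',.45,.6,-.18,-.096,.09,.1)
t=cap('top'); cv2.imwrite('pics/t4.png',cv2.resize(t['image'][130:300,220:540,::-1],None,fx=2.4,fy=2.4)); W=cloud(t)
reg(W,'lidrib top',.43,.6,-.42,-.28,.03,.045)
reg(W,'lidmouth',.45,.6,.05,.16,.085,.105)
E
```

```text
11.8 [ 0.53718512 -0.12710943  0.24798637] [-1.79936916e+02 -2.97553291e-03 -8.69893459e+01] 0.05291836659490035 0.0
fullgrip 511 med [ 0.5379 -0.13    0.1406] rect [ 537.6 -127. ] [10.4 36.5] 1.3 zhi [0.1382 0.1419]
lidplate 1615 med [ 0.5123 -0.3248  0.0108] rect [ 515.6 -311.9] [168.7  64.9] 0.6 zhi [0.0093 0.0127]
lidrib 46 med [ 0.5065 -0.3281  0.036 ] rect [ 506.1 -328.3] [ 4.5 10.1] 89.7 zhi [0.0323 0.038 ]
srcrim 1715 med [ 0.53   -0.1352  0.0946] rect [ 532.8 -129.9] [96.2 66.6] 3.0 zhi [0.0918 0.096 ]
lidrib top 79 med [ 0.507  -0.3455  0.0376] rect [ 508.  -347.3] [10. 40.] 8.3 zhi [0.0343 0.0407]
lidmouth few 0
```

View pics/w4.png

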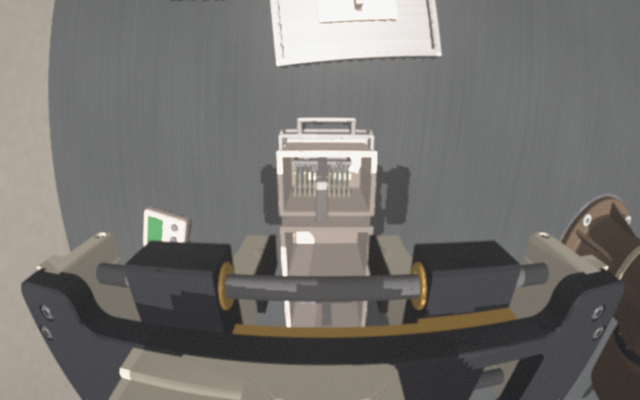

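View pics/t4.png

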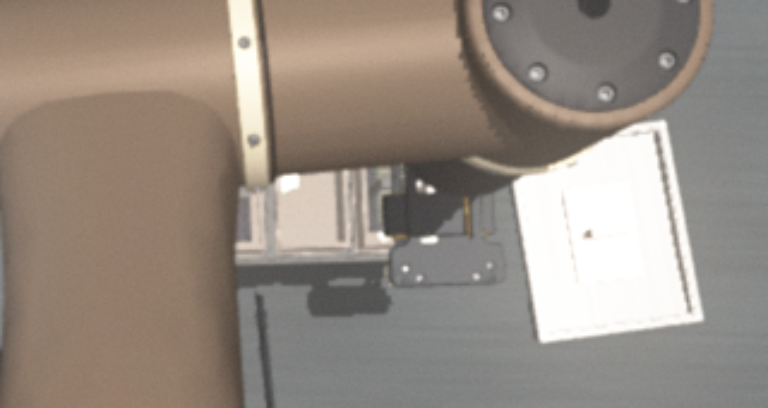

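The lid is flat inside the tray (around 600, 230 in the crop). The rack's handle is centred under the gripper at (322, 185) in the wrist view. I'll grip it now.

Request:
apply_moves:
  targets:
    - {"dp": [0,0,-0.01],"yaw": 0}
    - {"dp": [0,0,-0.03],"yaw": 0}
    - {"dp": [0,0,-0.055],"yaw": 0}
    - {"dp": [0,0,-0.08],"yaw": 0}
    - {"dp": [0,0,-0.097],"yaw": 0}
    - {"dp": [0,0,-0.107],"yaw": 0}
    - {"dp": [0,0,-0.112],"yaw": 0}
    - {"dp": [0,0,-0.113],"yaw": 0}
    - {"dp": [0,0,-0.113],"yaw": 0}

```text
time_s: 12.65
tcp_pos: [0.5375, -0.1281, 0.1344]
eef_rot: [-180.0, -0.0, -87.1]
contact_force: [-0.4, 0.2, 0.5]
gripper_width: 0.0527
gripper_force: 0.0
```

Request:
apply_moves:
  targets:
    - {"dp": [0,0,0],"yaw": 0}
    - {"dp": [0,0,0],"yaw": 0}
    - {"dp": [0,0,0],"yaw": 0}
    - {"dp": [0,0,0],"yaw": 0}
    - {"dp": [0,0,0],"yaw": 0}
    - {"dp": [0,0,0],"yaw": 0}
    - {"dp": [0,0,0],"yaw": 0}
    - {"dp": [0,0,0],"yaw": 0}
    - {"dp": [0,0,0],"yaw": 0}
    - {"dp": [0,0,0],"yaw": 0}
    - {"dp": [0,0,0],"yaw": 0}
  grip: 1
  squeeze: 40

```text
time_s: 13.57
tcp_pos: [0.5372, -0.1277, 0.134]
eef_rot: [-180.0, -0.0, -87.1]
contact_force: [0.9, 0.4, 0.9]
gripper_width: 0.01
gripper_force: 40.0
```

Request:
apply_moves:
  targets:
    - {"dp": [0,0,0.002],"yaw": 0}
    - {"dp": [0,0,0.005],"yaw": 0}
    - {"dp": [0,0,0.01],"yaw": 0}
    - {"dp": [0,0,0.017],"yaw": 0}
    - {"dp": [0,0,0.026],"yaw": 0}
    - {"dp": [0,0,0.036],"yaw": 0}
    - {"dp": [0,0,0.047],"yaw": 0}
    - {"dp": [0,0,0.059],"yaw": 0}
    - {"dp": [0,0,0.071],"yaw": 0}
    - {"dp": [0,0,0.083],"yaw": 0}
    - {"dp": [0,0,0.095],"yaw": 0}
    - {"dp": [0,0,0.107],"yaw": 0}
    - {"dp": [0,0,0.119],"yaw": 0}
    - {"dp": [0,0,0.131],"yaw": 0}
    - {"dp": [0,0,0.143],"yaw": 0}
    - {"dp": [0,0,0.154],"yaw": 0}
    - {"dp": [0,0,0.163],"yaw": 0}
    - {"dp": [0,0,0.17],"yaw": 0}
    - {"dp": [0,0,0.174],"yaw": 0}
    - {"dp": [0,0,0.175],"yaw": 0}

```text
time_s: 15.23
tcp_pos: [0.5373, -0.1277, 0.3098]
eef_rot: [-179.9, 0.0, -87.1]
contact_force: [-0.2, 0.6, -2.2]
gripper_width: 0.0095
gripper_force: 40.0
```

```bash
python3 - <<'E'
from h import *
s=get_state(); print(s['time_s'],s['tcp_pos'],s['eef_rot'],s['gripper_width'],s['gripper_force'])
t=cap('side'); cv2.imwrite('pics/s5.png',t['image'][:,:,::-1]); 
c=cap('wrist'); W=wcloud(c,s); reg(W,'opn+rack rims',.45,.6,-.09,.15,.09,.1);reg(W,'emptygrip',.49,.56,-.01,.05,.13,.15)
reg(W,'rackheld',.48,.6,-.17,-.09,.17,.3)
E
```

```text
15.2333 [ 0.5372966  -0.12771749  0.30983355] [-1.79948358e+02  4.23295739e-04 -8.70986871e+01] 0.009452864628325662 39.966028332710266
opn+rack rims 73 med [0.5329 0.0721 0.0946] rect [514.8  -5.6] [171.3  32.1] 79.8 zhi [0.0923 0.096 ]
emptygrip 86 med [0.5238 0.0328 0.1413] rect [523.7  33.2] [ 8.7 17.8] 3.0 zhi [0.14   0.1424]
rackheld 5367 med [ 0.5382 -0.1386  0.2329] rect [ 537.3 -127.6] [66.5 36.8] 2.7 zhi [0.1852 0.2962]
```

View pics/s5.png

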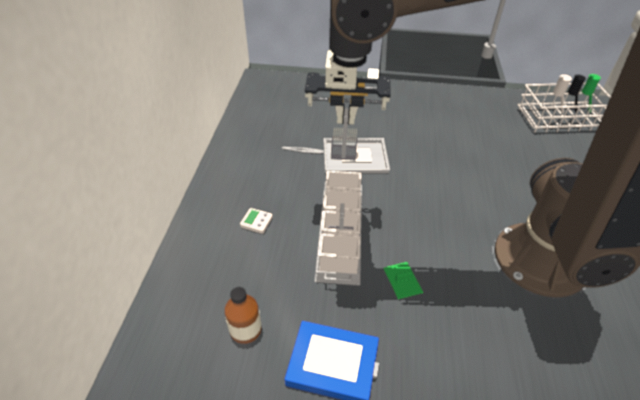

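The rack is lifted clear and upright at (345, 140), and all the jars stay in place. I'll carry it over to the left jar.

Request:
apply_moves:
  targets:
    - {"dp": [0,0.001,0],"yaw": 0}
    - {"dp": [0,0.004,0],"yaw": 0}
    - {"dp": [-0.001,0.01,0],"yaw": 0}
    - {"dp": [-0.001,0.018,0],"yaw": 0}
    - {"dp": [-0.002,0.029,0],"yaw": 0}
    - {"dp": [-0.003,0.042,0],"yaw": 0}
    - {"dp": [-0.004,0.057,0],"yaw": 0}
    - {"dp": [-0.005,0.073,0],"yaw": 0}
    - {"dp": [-0.006,0.09,0],"yaw": 0}
    - {"dp": [-0.008,0.108,0],"yaw": 0}
    - {"dp": [-0.009,0.126,0],"yaw": 0}
    - {"dp": [-0.01,0.144,0],"yaw": 0}
    - {"dp": [-0.011,0.161,0],"yaw": 0}
    - {"dp": [-0.012,0.177,0],"yaw": 0}
    - {"dp": [-0.013,0.192,0],"yaw": 0}
    - {"dp": [-0.014,0.205,0],"yaw": 0}
    - {"dp": [-0.015,0.216,0],"yaw": 0}
    - {"dp": [-0.016,0.224,0],"yaw": 0}
    - {"dp": [-0.016,0.228,0],"yaw": 0}
    - {"dp": [-0.016,0.229,0],"yaw": 0}

```text
time_s: 17.0
tcp_pos: [0.5211, 0.1019, 0.309]
eef_rot: [180.0, -0.0, -87.1]
contact_force: [0.1, -0.4, -1.8]
gripper_width: 0.0095
gripper_force: 40.0
```

```bash
python3 - <<'E'
from h import *
t=dict(np.load('side.npz')); W=cloud(t)
reg(W,'side row rims',.45,.6,-.2,.2,.09,.1)
reg(W,'side lj rim',.45,.6,.0675,.2,.09,.1)
s=get_state(); print(s['time_s'],s['tcp_pos'],s['eef_rot'],s['gripper_force'])
c=cap('wrist'); W=wcloud(c,s); cv2.imwrite('pics/w6.png',c['image'][:,:,::-1])
reg(W,'lj rim',.45,.6,.066,.2,.09,.1)
reg(W,'row rims',.45,.6,-.2,.2,.09,.1)
reg(W,'rackheld',.46,.6,.06,.15,.17,.3)
E
```

```text
side row rims 998 med [ 0.5229 -0.0016  0.0949] rect [524.4 -14.1] [ 95.8 306.3] 2.8 zhi [0.091  0.0981]
side lj rim 296 med [0.5172 0.1108 0.095 ] rect [518.8 103.7] [95.5 70.4] 3.0 zhi [0.091  0.0979]
17.0 [0.52105756 0.10192411 0.30901274] [ 1.79994832e+02 -2.39303510e-03 -8.70590824e+01] 39.965863823890686
lj rim 707 med [0.5235 0.075  0.0946] rect [521.2 103. ] [96.6 65.5] 3.0 zhi [0.0929 0.096 ]
row rims 3484 med [ 0.5268 -0.0047  0.0945] rect [525.5  17.5] [ 97.1 236.7] 2.8 zhi [0.0925 0.096 ]
rackheld 5418 med [0.5219 0.0912 0.2328] rect [521.  101.9] [66.4 36.8] 2.4 zhi [0.1842 0.296 ]
```

View pics/w6.png

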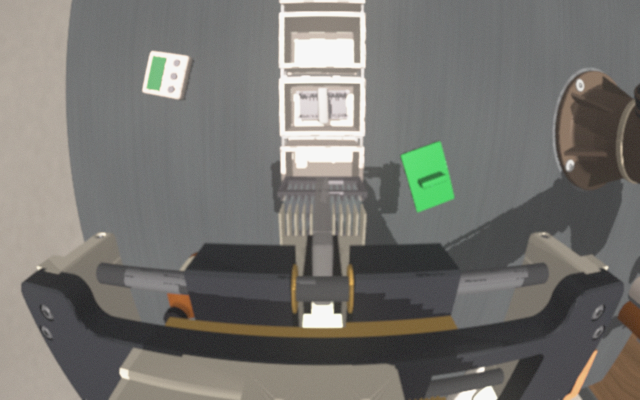

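The rack is square above the jar, about (320, 210), and the mouths in view are clear. A small correction, then lower to 1 cm above the rim.

Request:
apply_moves:
  targets:
    - {"dp": [0,0,0],"yaw": 0}
    - {"dp": [0,0.0005,-0.002],"yaw": 0}
    - {"dp": [0,0.0008,-0.006],"yaw": 0}
    - {"dp": [0,0.0008,-0.012],"yaw": 0}
    - {"dp": [0,0.0008,-0.02],"yaw": 0}
    - {"dp": [0,0.0008,-0.029],"yaw": 0}
    - {"dp": [0,0.0008,-0.038],"yaw": 0}
    - {"dp": [0,0.0008,-0.047],"yaw": 0}
    - {"dp": [0,0.0008,-0.056],"yaw": 0}
    - {"dp": [0,0.0008,-0.064],"yaw": 0}
    - {"dp": [0,0.0008,-0.07],"yaw": 0}
    - {"dp": [0,0.0008,-0.074],"yaw": 0}
    - {"dp": [0,0.0008,-0.076],"yaw": 0}
    - {"dp": [0,0.0008,-0.076],"yaw": 0}
    - {"dp": [0,0.0008,-0.076],"yaw": 0}
    - {"dp": [0,0.0008,-0.076],"yaw": 0}

```text
time_s: 18.38
tcp_pos: [0.5214, 0.1022, 0.2335]
eef_rot: [-180.0, 0.0, -87.1]
contact_force: [0.1, 0.0, -1.4]
gripper_width: 0.0099
gripper_force: 40.0
```

```bash
python3 - <<'E'
from h import *
s=get_state(); print(s['time_s'],s['tcp_pos'],s['eef_rot'],s['gripper_force'],np.abs(s['qd']).max())
c=cap('wrist'); W=wcloud(c,s)
reg(W,'lj rim',.45,.6,.066,.2,.09,.099)
reg(W,'rackheld',.46,.6,.06,.15,.102,.3)
reg(W,'base',.46,.6,.06,.15,.101,.12)
t=cap('side'); W=cloud(t); cv2.imwrite('pics/s7.png',cv2.resize(t['image'][160:300,270:410,::-1],None,fx=4,fy=4))
reg(W,'side rack',.46,.6,.06,.15,.102,.2)
E
```

```text
18.3833 [0.52140664 0.10217048 0.23349899] [-1.79956146e+02  1.37702791e-02 -8.70971786e+01] 39.96554732322693 0.06973081381176749
lj rim 1341 med [0.5219 0.0796 0.0946] rect [521.2 103.1] [97.  65.2] 2.7 zhi [0.0928 0.0958]
rackheld 19800 med [0.5223 0.0751 0.2892] rect [530.   95.3] [ 68.7 139.9] 90.0 zhi [0.1219 0.2987]
base 784 med [0.5249 0.0873 0.1107] rect [521.7 102.3] [65.2 36.6] 2.7 zhi [0.1067 0.1197]
side rack 685 med [0.5177 0.1161 0.1425] rect [518.6 103.7] [66.1 40.4] 4.7 zhi [0.1076 0.1858]
```

View pics/s7.png

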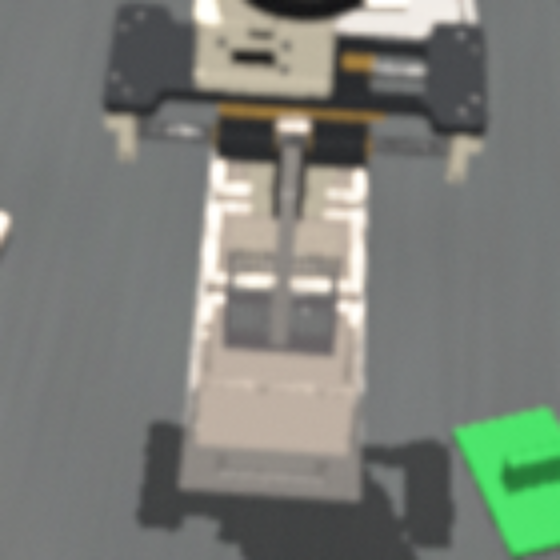

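The side view shows the rack upright over the end jar's mouth at crop (280, 320). Both cameras agree within 1 mm that it is centred, with its underside about 1 cm above the rim. Handing in.

```bash
python3 -c "
from h import *
print(r.close_job())"
```

```text
the job is handed in; nothing more can be done
None
```

The lid is flat in the tray, and the full rack is held still, square and centred, about 1 cm above the rim of the uncovered jar; the job is handed in at about 18.5 s on the robot's clock.

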